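# Level the glazing plate and hold the spirit level down

## Task

Oil the thread of the glazing plate's levelling foot by pressing the oil can's sprung cap fully down and letting it come up again, then turn the foot's wing knob until the bubble of the spirit level on the plate sits between its two lines. Let go of the knob, press down on top of the spirit level with the fingers at about 10 N, and finish while still pressing it, bubble centred, so that the lock nut can be done up. Leave the other things on the bench and plate where they are.

Things in the scene. Friction and masses are not known exactly. Their poses are not given: they have to be found in the camera images.
- oil_cap_top (a point): Centre of the top of the oil can's white press cap (cylinder 22 mm in diameter, 18 mm tall), 130 mm above the bench, on a small upright aluminium can (44 mm in diameter) fixed at the robot's side of the plate, near the foot; a thin spout runs from the can down to the foot's thread. z up.
- oil_cap (a joint): Travel of the sprung cap, m: 0 up, 0.006 fully down. It takes 2 N to start and 5 N to bottom out, and springs back up by itself. 4.5 mm or more held for 0.1 s is a full press; below 1.5 mm is up again.
- foot_grip (a point): Grip point of the levelling foot's black wing knob, on its vertical axis, 88 mm above the bench. The wing is an upright bar 48 mm long (this point's x axis), 13 mm thick (y axis) and 30 mm tall, 70 to 100 mm above the bench. It turns without rising and stays where left (friction 0.1 N m). At the start it needs 0.85 to 1.8 rad clockwise, seen from above.
- plate: Steel plate 160 x 210 x 9 mm, top about 55 mm above the bench, with a 50 mm wide ear round the foot, hinged on two posts at the other end. Origin: middle of the hinge line, on its underside; y points from foot to hinge, z up. The foot's axis is 230 mm from the hinge line, in -y. Turning the foot clockwise raises that end, which starts too low: about 2.3 mm (10 mrad of tilt) per rad.
- plate_mid (a point): Point on the plate's top, 80 mm from the hinge line towards the foot; axes as the plate's.
- level: Aluminium spirit level, a bar 160 mm long (its y axis, towards the hinge), 22 mm wide, 32 mm tall, about 0.4 kg, lying loose on the plate. Origin: centre of its underside. A green vial 60 mm long lies flush in the middle of its top, with two black lines 20 mm apart and a pale bubble 14 mm long.
- level_press (a point): Point on the solid top of the level, 50 mm from its middle towards the hinge end, clear of the vial: a good place to press (anywhere on the top will do).
- bubble (a joint): Bubble's offset from the middle between the two lines, m, positive along the level's y (towards the hinge end). It is between the lines within 3 mm either way. It starts 5 to 11 mm towards the hinge end, moves about 6.2 mm per rad of the foot (clockwise brings it down to 0 and on to negative); it answers to the tilt of the level and settles in about 1 s.
- tile: Bystander: celadon ceramic test tile 45 x 45 x 6 mm, loose on the plate beside the level. Origin at the centre of its underside.
- rib: Bystander: flat wooden rib 125 x 50 x 6 mm, lying on the bench at the robot's side of the plate.
- turning_tool: Bystander: aluminium turning tool 175 mm long, 10 mm thick, lying on the bench beyond the plate.
- mug: Bystander: glazed blue mug 80 mm wide, 90 mm tall, standing past the hinge end of the plate. Origin at the centre of its underside.
- jar: Bystander: glass jar 64 mm wide, 90 mm tall, standing to the robot's right.
- brush: Bystander: brush 180 mm long, lying to the robot's right.
There are look-alikes about, which are no part of the job. What is shaped like the level but blue is not meant.

How it is judged:
On the way, in this order (a step that is already met when the one before it is completed fails the run):
1. the oil can's cap is pressed fully down (value of joint oil_cap above 0.0045 m), for 0.1 s.
2. the cap has come up again (value of joint oil_cap below 0.0015 m), for 0.1 s.
3. the foot has been turned until the bubble sits between its lines, the level lying flat and untouched (value of joint bubble between -0.003 and 0.003 m and angle between plate's own z axis and vertical below 0.006 rad and z of level in the frame of plate_mid below 0.004 m and x of level in the frame of plate_mid between -0.05 and 0.05 m and y of level in the frame of plate_mid between -0.04 and 0.04 m and angle between the y axis of level and the y axis of plate_mid, either way round below 0.2 rad and angle between level's own z axis and vertical below 0.03 rad and contact force between the arm and level below 0.2 N), for 0.5 s.
At the end, for the whole second after the job is handed in: The fingers press the spirit level with 4 to 25 N while it lies flat on the plate, along it (within 0.2 rad) and within 40 to 50 mm of the marked mid point; the bubble is within 3 mm of centre and the plate within 6 mrad of level; the arm touches neither knob nor plate, and the oil cap is up (value of joint bubble between -0.003 and 0.003 m and angle between plate's own z axis and vertical below 0.006 rad and z of level in the frame of plate_mid below 0.004 m and x of level in the frame of plate_mid between -0.05 and 0.05 m and y of level in the frame of plate_mid between -0.04 and 0.04 m and angle between the y axis of level and the y axis of plate_mid, either way round below 0.2 rad and angle between level's own z axis and vertical below 0.03 rad and contact force between the fingers and level between 4 and 25 N and contact force between the arm and foot below 0.3 N and contact force between the arm and plate below 0.3 N and value of joint oil_cap below 0.0015 m); the arm keeps its last pose, push and grip.
It fails at once if a bystander is pushed more than 30 mm (distance of any of tile, rib, turning_tool, mug, jar, brush from where it was at the start of the episode above 0.03 m).
It fails at once if the spirit level is tipped or lifted off the plate (angle between level's own z axis and vertical above 0.25 rad or z of level in the frame of plate_mid above 0.02 m).
It also fails if it takes over 54 s, if anything falls off the work surface, if the arm or the gripper's body presses on something with over 40 N, if the wrist force passes 120 N, or if a joint passes its speed limit or range.

## Robot

A 6-joint arm with a two-finger parallel gripper is mounted at the origin on the work surface. World frame = base frame: x ahead of the robot, y to its left, z up, the work surface at z = 0. Lengths are in m, angles in rad, forces in N, time in s.
With the tool pointing down it reaches from about 0.325 to 0.775 m from the base axis. Payload 5.5 kg.
Tool frame: the origin (TCP) lies on the front face of the gripper's body, between the roots of the fingers; the fingertips stand 73 mm ahead of it and the grasp point (between the pads) lies 54 mm ahead of it (r.tip_extent is the distance from the TCP to the fingertips, in m); z points along the fingers, y is the line along which they close (so a half turn about z gives the same grasp; the last joint's range is limited). The gripper opens to 85 mm and grips with 20 to 120 N. Pads are 22 mm wide; open, the fingers measure 114 mm over their backs; the gripper's body (76 mm by 85 mm) begins 54 mm behind the grasp point. The pads swing forward as they close: fully open they stand 13 mm farther back than shut.
Start: joints at [-1.337, 0.091, 1.231, -0, 1.82, -0.057], TCP at [0.172, -0.575, 0.304] pointing down, gripper open.
Joint ranges: [-2.87, 2.87], [-0.86, 2.18], [0.17, 2.46], [-1.51, 4.65], [0.06, 2.69], [-2.65, 2.65]. Speed limits (rad/s): [2.57, 2.57, 3.01, 3.14, 3.14, 3.14].

## Interface

Orientations are given as a unit quaternion [w, x, y, z].
In Python, from cell import r gives the robot as it stands.
- The arm moves only by the tool apply_moves, never from a script. Its argument "moves" is text: rows parted by semicolons, each of 5 numbers parted by spaces: the shift along the world's x, y, z in m, then the turn about the world's z in degrees, then the opening, from -1 (shut) to 1 (fully open). In form: dx dy dz yaw fingers; .... A call has 1 to 10 rows; each row shifts and turns the commanded pose from where the row before left it; what a row does not reach is not made up. A row lasts 1/12 s, in which the tool goes at most 41.7 mm and 7.16 degrees, less where a joint would pass 70% of its speed; a pose out of reach is approached as far as the arm can. A call with a gripper value outside its range is refused whole. The fingers move at their own pace and stop on an object; the grip force is fixed at half the most. Time passes only in rows, so rows that do not move let the fingers close. It gives the time, the measured TCP pose, the force, the opening and the grip force at its end, in the units of the state.
- r.sense(): the state, without advancing time (a new reading comes with each control period).
- r.get_image(name): name is "side" or "top"; returns a dict with "pixels" (480x640x3 uint8, blue, green, red), "fx", "fy", "cx", "cy" (pixels), "k1" (the pictures are not rectified: a ray, as slopes to the right and down, at radius r is drawn at 1 + k1 r^2 times it, then the intrinsics apply), "rvec" (rotation vector, rad) and "tvec" (3), from world to camera coordinates, as OpenCV has them. Camera axes: x right, y down, z forward; pixel columns grow to the right and rows downward; lengths in m; the calibration is good to about 2 mm. A picture is of the moment at which its call begins. There is no depth.
- r.finish_job(): hands the job in; it is judged then, once.
The state is a dict: "clock": time; "q": joint angles; "qvel": joint speeds; "joint_efforts": joint torques, N m; "ee_pos": TCP position; "tcp_rot": TCP orientation; "contact_force": force on the tool from outside, world axes, zero at the start; "wrist_torque": the same for the moment, N m; "finger_gap": opening from 0.0 (shut) to 1.0 (fully open); "finger_force": force on a finger pad.
Only numpy, scipy, OpenCV 4.12 (cv2) and the standard library are available. Lean on these libraries where they do the work, as an engineer would, in place of code of your own. Each camera call takes 0.05 s, during which the arm holds its last target. There are 200 camera calls.

## Working session

There is one attempt and no reset: what is moved stays moved. The work goes in short steps, Python scripts to look and compute and a tool call to move; the robot and the scene stay as the last step left them, time stands still between calls to the robot, and variables do not carry over. Pictures are saved under pics/ and viewed, at most 10 in all, crops included, and the job is handed in when it is done.

Besides the shell and the picture viewer there is one more tool, called after "Emit:" in YAML: its name, and indented under it one key for each argument. apply_moves: Moves the arm, as the interface text tells. Its arguments: {"type":"object","properties":{"moves":{"type":"string"}},"required":["moves"]}

```bash
mkdir -p pics; ls; cat > h.py <<'E'
import numpy as np, cv2, pickle
from cell import r
def shot(n,f):
    im=r.get_image(n); cv2.imwrite('pics/'+f+'.png',im['pixels']); pickle.dump(im,open('pics/'+f+'.pkl','wb')); return im
def load(f): return pickle.load(open('pics/'+f+'.pkl','rb'))
def ray(im,u,v):
    K=np.array([[im['fx'],0,im['cx']],[0,im['fy'],im['cy']],[0,0,1.]])
    p=cv2.undistortPoints(np.array([[[u,v]]],float),K,np.array([im['k1'],0,0,0,0.]),).ravel()
    R=cv2.Rodrigues(np.array(im['rvec'],float))[0]; t=np.array(im['tvec'],float).ravel()
    return -R.T@t, R.T@np.array([p[0],p[1],1])
def at(im,u,v,z):
    c,d=ray(im,u,v); return c+d*(z-c[2])/d[2]
def proj(im,P):
    K=np.array([[im['fx'],0,im['cx']],[0,im['fy'],im['cy']],[0,0,1.]])
    return cv2.projectPoints(np.array([P],float),np.array(im['rvec'],float),np.array(im['tvec'],float),K,np.array([im['k1'],0,0,0,0.]))[0].ravel()
E
python3 - <<'E'
from h import *
for n in('top','side'):
    im=shot(n,n+'0'); print(n,im['fx'],im['k1'],ray(im,320,240)[0])
print(r.sense())
E
```

```text
pics
top 623.0715090451109 -0.09021833209621641 [ 0.36984955 -0.0609325   1.29496217]
side 564.40949723066 0.04258640217440415 [ 0.53813846 -0.89245859  0.93852038]
{'clock': 0.1, 'q': array([-1.33665535e+00,  9.18378253e-02,  1.23176547e+00,  2.49763036e-06,
        1.81978301e+00, -5.67102735e-02]), 'qvel': array([-0.00031603, -0.00127281, -0.00275092,  0.0017125 ,  0.00080214,
        0.0005003 ]), 'joint_efforts': array([ 1.67717746e-03, -4.60220575e+01, -4.19217253e+01, -5.57339911e-05,
        1.06660390e-02, -2.98850318e-05]), 'ee_pos': array([ 0.17202751, -0.57469232,  0.30283133]), 'tcp_rot': array([-8.93401485e-04,  9.89443874e-01,  1.44913820e-01, -7.82516550e-05]), 'contact_force': array([-0.34866179, -0.17663555,  0.39966553]), 'wrist_torque': array([-0.04112458,  0.01682182,  0.02912512]), 'finger_force': 0.0, 'finger_gap': 1.0037213865356822}
```

View pics/top0.png

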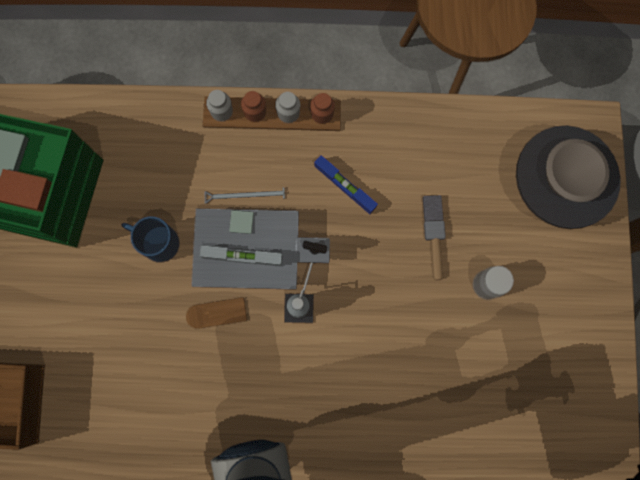

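View pics/side0.png

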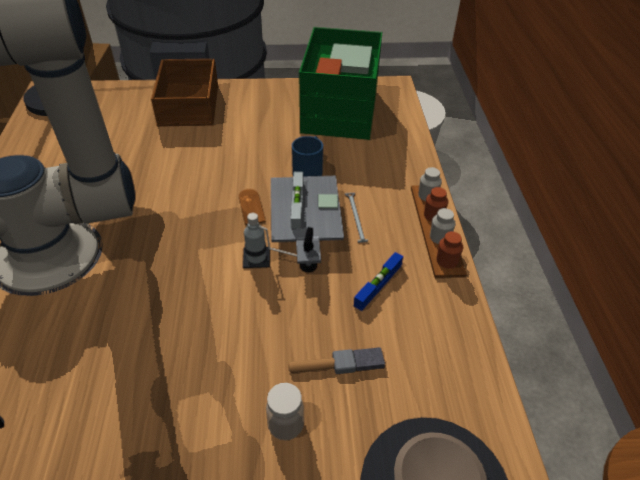

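Top view: the plate is at about (245,248), with the level on it at (240,255), the black wing at (315,247) and the oil can at (298,305). Candidates for the level are the silver bar at (240,255) on the plate and the blue one at (345,184) on the bench, so I choose the silver one. The press cap could be confused with the bottles at (218,104) and (288,104) or the jar lid at (497,282). I choose (298,303), on the can with the spout.

```bash
python3 - <<'E'
from h import *
a=load('top0')['pixels'][200:330,185:345]; b=load('side0')['pixels'][165:285,230:350]
a=cv2.resize(a,None,fx=5,fy=5,interpolation=2)[:, :800]
b=cv2.resize(b,None,fx=5,fy=5,interpolation=2)
cv2.imwrite('pics/ca.png',np.clip(a*1.5,0,255));cv2.imwrite('pics/cb.png',np.clip(b*1.3,0,255)); print(a.shape,b.shape)
E
```

```text
(650, 800, 3) (600, 600, 3)[ WARN:0@0.373] global loadsave.cpp:1063 imwrite_ Unsupported depth image for selected encoder is fallbacked to CV_8U.
```

View pics/ca.png

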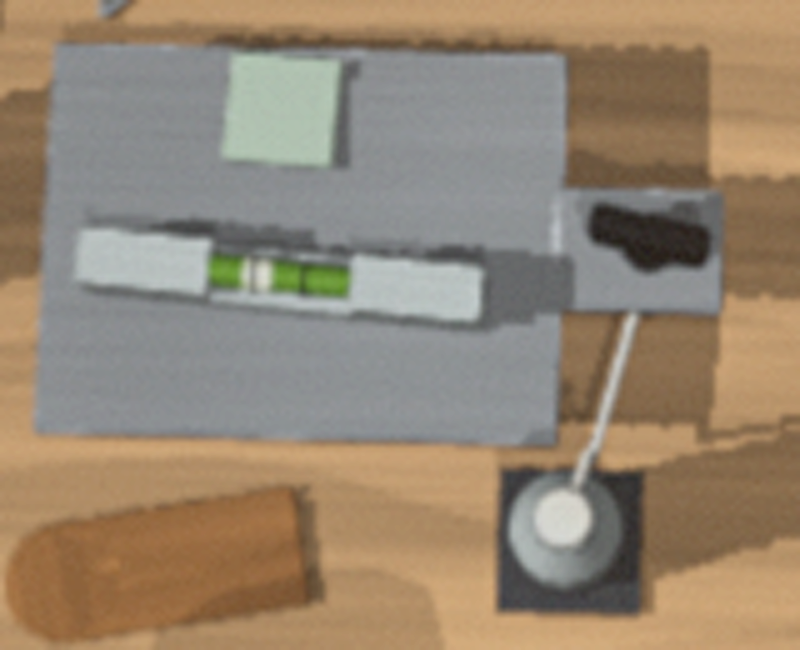

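View pics/cb.png

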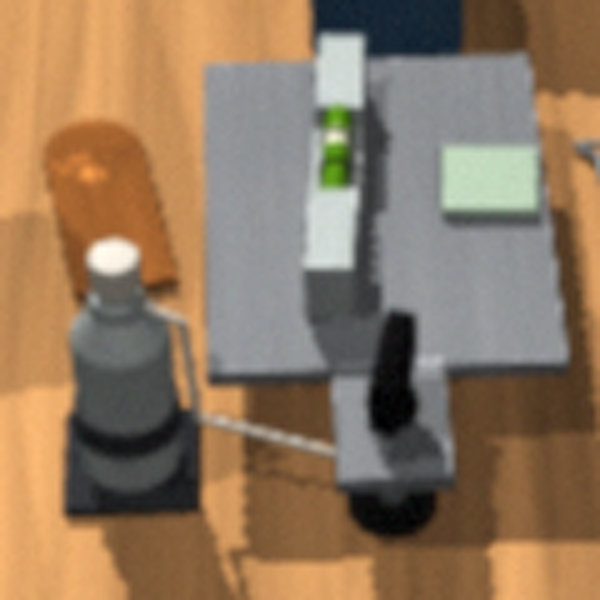

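The crops confirm it. The white cap is at (565,518) in the top crop and (113,255) in the side crop. The wing runs (592,215)–(710,240), and the silver level with its green vial runs (76,258)–(483,293). The bubble is at about (257,275), towards the hinge.

```bash
python3 - <<'E'
from h import *
T=load('top0');S=load('side0')
t=lambda x,y,z:at(T,185+(x+.5)/5-.5,200+(y+.5)/5-.5,z)
s=lambda x,y,z:at(S,230+(x+.5)/5-.5,165+(y+.5)/5-.5,z)
np.set_printoptions(precision=4,suppress=True)
print('cap',t(565,518,.13),s(113,255,.13))
print('wing ends top',t(592,220,.1),t(712,241,.1), 'side',s(401,315,.1),s(393,410,.085))
print('wing mid',t(651,236,.1))
print('lev',[t(*p,.086)[:2] for p in((78,228),(75,288),(484,265),(481,322))])
print('lev side',[s(*p,.086)[:2] for p in((318,34),(366,36),(306,266),(356,268))])
print('plate',[t(*p,.055)[:2] for p in((56,44),(566,55),(36,432),(556,444),(722,190),(720,312))])
print('vial',[t(*p,.086)[:2] for p in((210,272),(350,281),(257,276),(245,275),(305,279))])
print('tile',[t(*p,.06)[:2] for p in((231,54),(341,60),(222,158),(333,166))])
E
```

```text
cap [ 0.4639 -0.0338  0.13  ] [ 0.4641 -0.0314  0.13  ]
wing ends top [ 0.5825 -0.04    0.1   ] [ 0.5756 -0.0869  0.1   ] side [ 0.5838 -0.0418  0.1   ] [ 0.5785 -0.0828  0.085 ]
wing mid [ 0.5769 -0.0631  0.1   ]
lev [array([0.5761, 0.1627]), array([0.5521, 0.1625]), array([0.5659, 0.0021]), array([0.5432, 0.0025])]
lev side [array([0.5543, 0.1653]), array([0.5771, 0.1629]), array([0.5445, 0.0048]), array([0.5663, 0.0026])]
plate [array([0.6574, 0.1821]), array([ 0.6586, -0.0265]), array([0.4982, 0.1805]), array([ 0.4993, -0.0276]), array([ 0.6044, -0.0914]), array([ 0.5544, -0.0918])]
vial [array([0.56  , 0.1097]), array([0.558 , 0.0545]), array([0.559 , 0.0911]), array([0.5592, 0.0958]), array([0.5583, 0.0722])]
tile [array([0.654 , 0.1095]), array([0.6528, 0.0647]), array([0.6108, 0.1109]), array([0.6088, 0.0659])]
```

Emit:
apply_moves:
  moves: "0.018 0.034 0 4 -1;0.018 0.034 0 4 -1;0.018 0.034 0 4 -1;0.018 0.034 0 4 -1;0.018 0.034 0 4 -1;0.018 0.034 0 4 -1;0.018 0.034 0 4 -1;0.018 0.034 0 4 -1"

```text
clock: 0.77
ee_pos: [0.3163, -0.301, 0.3035]
tcp_rot: [-0.0, 0.911, 0.413, 0.0]
contact_force: [1.2, 0.6, 0.6]
finger_gap: 0.003
finger_force: 0.0
```

Emit:
apply_moves:
  moves: "0.018 0.034 0 4 -1;0.018 0.034 0 4 -1;0.018 0.034 -0.005 4 -1;0.018 0.034 -0.005 4 -1;0.018 0.034 -0.01 4 -1;0.018 0.034 -0.01 4 -1;0.018 0.034 -0.01 4 -1;0.018 0.034 -0.01 4 -1;0 0 0 0 -1;0 0 0 0 -1"

```text
clock: 1.6
ee_pos: [0.46, -0.029, 0.2524]
tcp_rot: [-0.001, 0.761, 0.649, -0.001]
contact_force: [-1.0, -1.6, 0.5]
finger_gap: 0.003
finger_force: 0.0
```

Emit:
apply_moves:
  moves: "0.004 -0.0035 -0.02 0 -1;0 0 -0.015 0 -1;0 0 -0.008 0 -1;0 0 -0.004 0 -1;0 0 -0.002 0 -1;0 0 -0.002 0 -1;0 0 0 0 -1"

```text
clock: 2.18
ee_pos: [0.4641, -0.0347, 0.2034]
tcp_rot: [0.0, 0.763, 0.647, 0.0]
contact_force: [-0.5, -1.0, 0.1]
finger_gap: -0.006
finger_force: 0.0
```

Emit:
apply_moves:
  moves: "0 0.001 -0.002 0 -1;0 0 -0.002 0 -1;0 0 -0.001 0 -1;0 0 0 0 -1"

```text
clock: 2.52
ee_pos: [0.4644, -0.0335, 0.1986]
tcp_rot: [0.001, 0.762, 0.647, 0.0]
contact_force: [0.5, -1.6, 4.0]
finger_gap: -0.002
finger_force: 1.9
```

Emit:
apply_moves:
  moves: "0 0 -0.001 0 -1;0 0 -0.001 0 -1;0 0 -0.001 0 -1;0 0 0 0 -1;0 0 0 0 -1;0 0 0 0 -1"

```text
clock: 3.02
ee_pos: [0.4644, -0.0335, 0.1966]
tcp_rot: [0.001, 0.762, 0.647, 0.001]
contact_force: [-1.6, -0.9, 10.0]
finger_gap: 0.002
finger_force: 4.9
```

Emit:
apply_moves:
  moves: "0 0 0.01 0 -1;0 0 0.02 0 -1;0 0 0 0 -1;0.03 -0.008 0 0 1;0.03 -0.008 0 0 1;0.03 -0.008 0 0 1;0.025 -0.006 0 0 1;0 0 0 0 1;0 0 0 0 1"

```text
clock: 3.77
ee_pos: [0.5792, -0.0633, 0.2225]
tcp_rot: [-0.002, 0.762, 0.647, -0.001]
contact_force: [-0.6, -0.1, 0.1]
finger_gap: 0.851
finger_force: 0.0
```

```bash
python3 - <<'E'
from h import *
T=shot('top','top1');S=shot('side','side1')
a=cv2.resize(T['pixels'][205:325,190:340],None,fx=5,fy=5,interpolation=2)[:,350:750]
b=cv2.resize(S['pixels'][185:285,230:350],None,fx=4,fy=4,interpolation=2)[:,:400]
o=np.zeros((600,800,3),np.uint8);o[:600,:400]=a;o[:400,400:]=b
cv2.imwrite('pics/c1.png',cv2.convertScaleAbs(o,alpha=1.3)); s=r.sense();print(s['ee_pos'],s['clock'])
E
```

```text
[ 0.57833245 -0.06296381  0.22406453] 3.8667
```

View pics/c1.png

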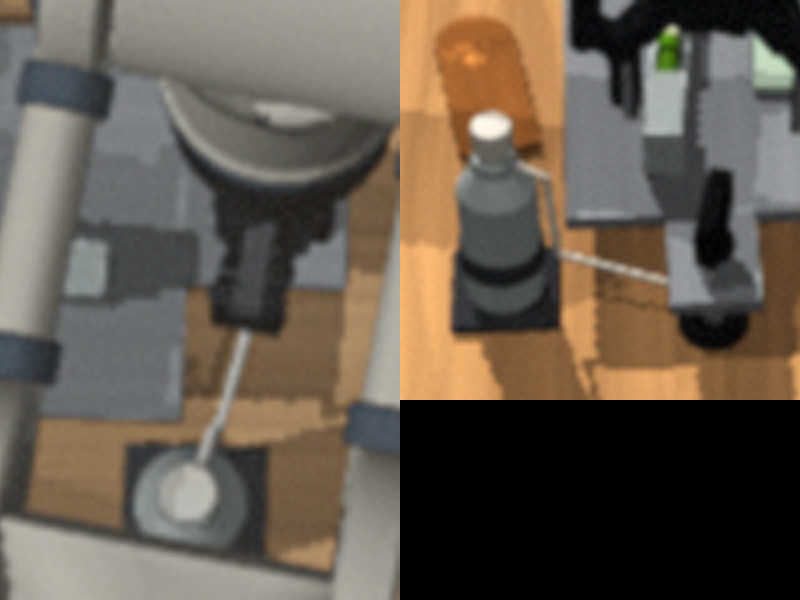

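The picture shows the cap up again at (490,125), and the open fingers straddling the wing at (715,215) from above. Descending.

Emit:
apply_moves:
  moves: "0 0 -0.03 0 1;0 0 -0.025 0 1;0 0 -0.015 0 1;0 0 -0.008 0 1;0 0 0 0 1;0 0 0 0 1"

```text
clock: 4.37
ee_pos: [0.5787, -0.0631, 0.1478]
tcp_rot: [0.0, 0.762, 0.647, 0.0]
contact_force: [-0.1, 0.1, 1.1]
finger_gap: 0.998
finger_force: 0.0
```

Emit:
apply_moves:
  moves: "0 0 0 0 0.3;0 0 0 0 0;0 0 0 0 -0.4;0 0 0 0 -1;0 0 0 0 -1;0 0 0 0 -1;0 0 0 0 -1"

```text
clock: 4.95
ee_pos: [0.5779, -0.0634, 0.1474]
tcp_rot: [-0.001, 0.762, 0.647, -0.001]
contact_force: [-7.6, 0.7, 6.7]
finger_gap: 0.139
finger_force: 59.9
```

Emit:
apply_moves:
  moves: "-0.001 0 0 -6 -1;0 0 0 -6 -1;0 0 0 -6 -1;0 0 0 -6 -1;0 0 0 -6 -1;0 0 0 -6 -1;0 0 0 -6 -1;0 0 0 -6 -1;0 0 0 -6 -1;0 0 0 -6 -1"

```text
clock: 5.78
ee_pos: [0.5766, -0.0624, 0.1473]
tcp_rot: [-0.001, 0.984, 0.177, -0.002]
contact_force: [-9.6, 3.9, 6.7]
finger_gap: 0.135
finger_force: 60.0
```

Emit:
apply_moves:
  moves: "0 0 0 -6 -1;0 0 0 -6 -1;0 0 0 -5 -1;0 0 0 0 -1;0 0 0 0 -1;0 0 0 0 -1;0 0 0 0 -1;0 0 0 0 -1;0 0 0 0 -1;0 0 0 0 -1"

```text
clock: 6.62
ee_pos: [0.5765, -0.062, 0.1474]
tcp_rot: [-0.001, 0.999, 0.032, -0.002]
contact_force: [-9.8, 4.4, 7.8]
finger_gap: 0.141
finger_force: 60.0
```

```bash
python3 - <<'E'
from h import *
T=shot('top','top2');S=shot('side','side2')
a=cv2.resize(T['pixels'][205:280,190:270],None,fx=5,fy=5,interpolation=2)
b=cv2.resize(S['pixels'][165:240,260:340],None,fx=5,fy=5,interpolation=2)
cv2.imwrite('pics/c2.png',cv2.convertScaleAbs(np.hstack([a,b]),alpha=1.3)); s=r.sense();print(s['ee_pos'],s['tcp_rot'],s['wrist_torque'])
E
```

```text
[ 0.57655537 -0.0620469   0.1473748 ] [-0.00135059  0.99947416  0.03232697 -0.00213445] [ 0.69984042  1.41554258 -0.03034716]
```

View pics/c2.png

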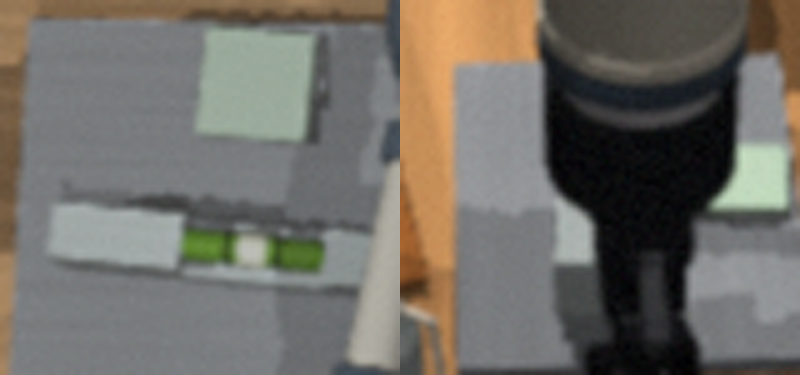

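The bubble at (251,249) sits in the middle of the vial, which spans 183–324, so it is centred. Releasing the knob with a partial opening and rising.

Emit:
apply_moves:
  moves: "0 0 0 0 0;0 0 0 0 0;0 0 0 0 0;0 0 0.01 0 0;0 0 0.03 0 0;0 0 0.03 0 0;0 0 0.02 0 -1;0 0 0 0 -1;0 0 0 0 -1;0 0 0 0 -1"

```text
clock: 7.55
ee_pos: [0.5779, -0.0634, 0.2364]
tcp_rot: [-0.0, 0.999, 0.032, -0.0]
contact_force: [0.5, 0.7, -0.3]
finger_gap: 0.001
finger_force: 0.0
```

```bash
python3 - <<'E'
from h import *
T=shot('top','top3')
a=cv2.resize(T['pixels'][205:280,190:270],None,fx=6,fy=6,interpolation=2)
cv2.imwrite('pics/c3.png',cv2.convertScaleAbs(a,alpha=1.3)); s=r.sense();print(s['ee_pos'],s['tcp_rot'],s['contact_force'])
E
```

```text
[ 0.57767022 -0.06332952  0.23549863] [-1.83376145e-04  9.99490560e-01  3.18975946e-02 -1.06353774e-03] [-0.33899118  0.37432447  0.04313656]
```

View pics/c3.png

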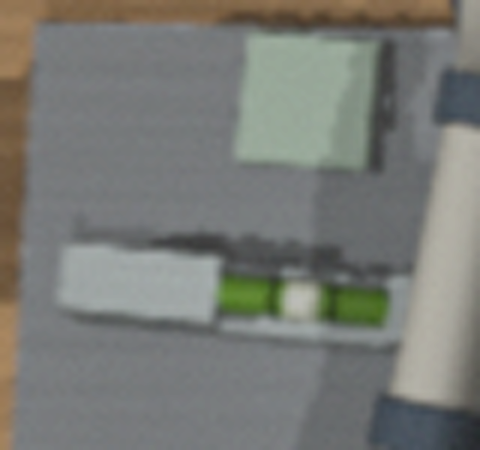

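Still centred after release: the bubble at (300,299) is within about 1.5 mm of the vial centre (304). Moving over the press point.

Emit:
apply_moves:
  moves: "-0.003 0.036 0 0 -1;-0.003 0.04 0 0 -1;-0.003 0.04 0 0 -1;-0.003 0.04 -0.01 0 -1;-0.003 0.03 -0.015 0 -1;0 0.01 -0.015 0 -1;0 0 -0.015 0 -1;0 0 -0.012 0 -1;0 0 -0.004 0 -1;0 0 0 0 -1"

```text
clock: 8.43
ee_pos: [0.5622, 0.1321, 0.1634]
tcp_rot: [0.0, 0.999, 0.032, -0.002]
contact_force: [-0.9, 0.7, -0.2]
finger_gap: 0.003
finger_force: 0.0
```

Emit:
apply_moves:
  moves: "0 0 -0.001 0 -1;0 0 -0.001 0 -1;0 0 -0.001 0 -1;0 0 -0.0005 0 -1;0 0 0 0 -1;0 0 0 0 -1"

```text
clock: 8.93
ee_pos: [0.5632, 0.1326, 0.1627]
tcp_rot: [-0.0, 0.999, 0.032, 0.0]
contact_force: [0.2, -0.2, -0.3]
finger_gap: -0.001
finger_force: 0.0
```

Emit:
apply_moves:
  moves: "0 0 -0.001 0 -1;0 0 -0.001 0 -1;0 0 0 0 -1;0 0 0 0 -1"

```text
clock: 9.27
ee_pos: [0.563, 0.1327, 0.1602]
tcp_rot: [0.0, 0.999, 0.032, -0.0]
contact_force: [-0.0, 0.4, -0.4]
finger_gap: -0.005
finger_force: 0.0
```

Emit:
apply_moves:
  moves: "0 0 -0.001 0 -1;0 0 0 0 -1;0 0 0 0 -1"

```text
clock: 9.52
ee_pos: [0.5632, 0.1327, 0.1596]
tcp_rot: [-0.0, 0.999, 0.032, 0.0]
contact_force: [0.0, -0.2, 2.9]
finger_gap: 0.001
finger_force: 0.7
```

Emit:
apply_moves:
  moves: "0 0 -0.001 0 -1;0 0 0 0 -1;0 0 0 0 -1;0 0 0 0 -1"

```text
clock: 9.85
ee_pos: [0.5631, 0.1327, 0.1596]
tcp_rot: [-0.0, 0.999, 0.032, 0.0]
contact_force: [-2.2, -0.7, 4.7]
finger_gap: -0.002
finger_force: 2.9
```

Emit:
apply_moves:
  moves: "0 0 -0.001 0 -1;0 0 -0.0005 0 -1;0 0 0 0 -1;0 0 0 0 -1;0 0 0 0 -1;0 0 0 0 -1;0 0 0 0 -1;0 0 0 0 -1;0 0 0 0 -1;0 0 0 0 -1"

```text
clock: 10.68
ee_pos: [0.5632, 0.1327, 0.1596]
tcp_rot: [-0.0, 0.999, 0.032, 0.001]
contact_force: [-5.6, -0.9, 11.2]
finger_gap: 0.001
finger_force: 5.8
```

```bash
python3 - <<'E'
from h import *
T=shot('top','top4');S=shot('side','side4')
a=cv2.resize(T['pixels'][205:280,190:270],None,fx=5,fy=5,interpolation=2)
b=cv2.resize(S['pixels'][165:240,260:340],None,fx=5,fy=5,interpolation=2)
cv2.imwrite('pics/c4.png',cv2.convertScaleAbs(np.hstack([a,b]),alpha=1.3)); s=r.sense();print(s['ee_pos'],s['contact_force'],s['finger_force'])
E
```

```text
[0.56319405 0.13272755 0.15957035] [-4.87055608 -1.27780126 11.04177592] 5.8305988647043705
```

View pics/c4.png

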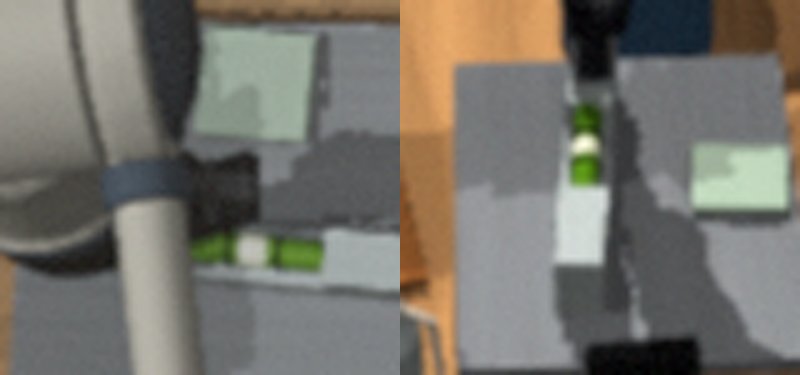

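The bubble is at (251,251) against the vial centre (253), and the fingers press the level's hinge end at about 11–12 N. Handing in.

```bash
python3 -c "
from cell import r
print(r.finish_job())"
```

```text
the job is handed in; nothing more can be done
None
```

I pressed the oil cap fully and it came back up, turned the foot about 77° clockwise until the bubble was centred, let go of the knob, and handed the job in while pressing the level at about 11 N; no verdict came back.

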